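# Refit the strainer screen in the coolant tank and swing the spout back over it

### The job

Refit the strainer screen in the bench coolant tank: slide it along the drip tray so that its leading end tips down through the opening, run it on under the pump-end deck until its trailing end drops in too, then draw it back until it stops against the wall under the drip tray, lying flat on its ledges with both ends under the decks. Then swing the return spout round until its outlet hangs over the middle of the screen, and leave the spray bottle, steel block and tin standing where they are.

Things in the scene. Friction and masses are not known exactly. Their poses are not given: they have to be found in the camera images.
- tank: Grey sheet-metal coolant tank fixed on the bench, 210 mm wide (own x -80 to 130), 545 mm long (own y -245 to 300); all tank numbers below are mm in its frame. Origin on the bench under the middle of the drip tray's edge; +y runs from the drip tray to the pump end, z up. Grey side strip beside tray and opening: x 80 to 130, top z 125.
- tray_edge (a point): Middle of the drip tray's rounded edge, tank 0, 0, 125. The bright flat tray (top z 125, 8 mm thick) runs from here back to y -240, x -70 to 70. Rims 10 mm thick stand up to z 145 just outside x -70 and x 70, from y -245 to 150, so beside the opening too; an end rim to z 145 stands at y -240.
- opening (a point): Centre of the opening in the tank's top, tank 0, 75, 125: 140 mm wide (x -70 to 70), 150 mm long (y 0 to 150). Beyond it the pump-end deck (top z 125, 8 mm thick) runs from y 150 to 300. A blue pump with a black cap stands there at x 35, y 248, radius 48, up to z 236, its black terminal box reaching x 97.
- ledges (a point): Centre of the space framed by the ledges, at their top, tank 0, 75, 87. The cavity is longer than the opening: walls at y -14 (under the tray) and y 190 (40 mm beneath the pump-end deck), sides x -70 and 70. Ledges all round, top z 87: sides 16 mm wide, tray end y -14 to 6, pump end y 150 to 190; hollow below.
- screen: Loose bright slotted oily steel plate, 128 wide (x), 176 long (y), 5 mm thick, 0.3 to 0.5 kg, with an upright U handle. Origin: centre of underside; +y to its leading end. Starts flat in the tray, 26 mm longer than the opening. Pushed on, it see-saws over the tray edge, leading end sliding along the side ledges, until the trailing end falls in. Home: origin at tank y 74, z 87.
- screen_handle (a point): Middle of the handle's cross rod: 28 mm behind the screen's middle (y -28), 40 mm above its underside. The rod is 9 mm thick and runs 92 mm along the screen's x, with a leg at each end; top of the rod 44.5 mm above the underside. The space under it is open.
- screen_front (a point): Middle of the screen's leading edge (y +88, half-way up its thickness).
- screen_rear (a point): Middle of the screen's trailing edge (y -88, half-way up its thickness).
- spout (a joint): Angle of the return spout about its upright post, rad. 0: the arm points along the tank's -x, its outlet over the middle of the home screen; positive: swung towards the pump end (at 1.57 the arm points along tank +y). Starts swung aside at 1.25 to 1.75; no stop at 0 (range -0.6 to 1.9). Stiff: stays where it is left, moved by about 1.5 N at the outlet.
- spout_pivot (a point): Point on the spout's pivot axis at the height of its arm: tank x 102, y 75, z 219 mm. The post below it is 14 mm in radius and stands on the side strip.
- spout_outlet (a point): Mouth end of the spout: the arm is a level steel pipe, 22 mm thick, centre at tank z 219, running 102 mm from the pivot, then a down-turned end 22 to 27 mm thick whose bottom is at tank z 167. The point lies on the down-turned end's axis, 102 mm from the pivot axis, at tank z 171.
- spray_bottle: Bystander: orange trigger spray bottle, 70 mm thick, 203 mm tall, standing on the bench near one end of the tank. Origin: centre of its underside.
- setup_block: Bystander: steel setup block with holes, 76 x 51 x 26 mm, lying on the bench near one end of the tank. Origin: centre of its underside.
- paste_tin: Bystander: white tin with red cap, 48 mm in diameter, 62 mm tall, standing on the pump-end deck. Origin: centre of its underside.
Things that resemble listed ones, but are neither listed nor needed, are in the scene too. There is more than one size of the screen; the one meant has the size given above.

How it is judged:
On the way, in this order (a step that is already met when the one before it is completed fails the run):
1. the screen's leading end has tipped down through the opening, the screen tilted (z of screen_front in the frame of tank below 0.112 m and angle between screen's own z axis and vertical above 0.12 rad), for 0.05 s.
2. both ends are in and the screen lies flat on the ledges (z of each of screen_front, screen_rear in the frame of tank below 0.095 m and angle between screen's own z axis and vertical below 0.035 rad), for 0.2 s.
3. the screen is drawn back against the wall under the drip tray (within 7 mm) (y of screen_rear in the frame of tank below -0.007 m), for 0.2 s.
4. the spout's outlet hangs over the middle of the screen (value of joint spout between -0.25 and 0.25 rad), for 0.2 s.
At the end, for the whole second after the job is handed in: The screen lies still and flat (2 degrees) on the ledges, trailing end within 7 mm of the wall under the drip tray, leading end under the pump-end deck; the spout points across the screen within 0.25 rad; bottle, block and tin are within 30 mm of where they stood (all of step 2 and all of step 4 and y of screen_rear in the frame of tank below -0.007 m and y of screen_front in the frame of tank above 0.154 m and linear speed of screen below 0.02 m/s and distance of each of spray_bottle, setup_block, paste_tin from where it was at the start of the episode below 0.03 m); the robot touches nothing.
It fails at once if a bystander is knocked over or pushed away (angle between any of spray_bottle, paste_tin's own z axis and vertical above 0.5 rad or distance of any of spray_bottle, setup_block, paste_tin from where it was at the start of the episode above 0.06 m).
It also fails if it takes over 54 s, if anything falls off the work surface, if the arm or the gripper's body presses on something with over 40 N, if the wrist force passes 120 N, or if a joint passes its speed limit or range.

### The arm

A 6-joint arm with a two-finger parallel gripper is mounted at the origin on the work surface. World frame = base frame: x ahead of the robot, y to its left, z up, the work surface at z = 0. Lengths are in m, angles in rad, forces in N, time in s.
With the tool pointing down it reaches from about 0.35 to 0.975 m from the base axis. Payload 4.9 kg.
Tool frame: the origin (TCP) lies midway between the tips of the shut fingers; the grasp point (between the pads) lies 19 mm behind it (manip.pinch_z is the x of the grasp point in the tool frame, in m); x points along the fingers, y is the direction in which the jaws open and shut, and the axes are right-handed (so a half turn about x gives the same grasp; the last joint's range is limited). The gripper opens to 85 mm and grips with 20 to 120 N. Pads are 22 mm wide; open, the fingers measure 114 mm over their backs; the gripper's body (76 mm by 85 mm) begins 54 mm behind the grasp point. The pads swing forward as they close: fully open they stand 13 mm farther back than shut.
Start: joints at [1.228, 0.053, 1.613, -0, 1.476, -0.119], TCP at [0.139, 0.609, 0.231] pointing down, gripper open.
Joint ranges: [-3.01, 3.01], [-1.01, 2.22], [0.06, 2.58], [-1.02, 4.17], [0.09, 2.62], [-3.14, 3.14]. Speed limits (rad/s): [2.57, 2.57, 3.14, 3.14, 3.14, 3.14].

### API

Orientations are given as a unit quaternion [w, x, y, z].
In Python, from plant import sensors, cams, workorder, manip gives the robot as it stands.
- The arm moves only by the tool drive_tool, never from a script. Its argument "series" is a list of rows, each an object of numbers: "x", "y", "z": the shift along the tool's x, y, z in units of 25 mm (1.0 is 25 mm); "ax", "ay", "az": the turn, a rotation vector about the tool's x, y, z in units of 5 degrees (1.0 is 5 degrees). A call has 1 to 5 rows; each row is the pose to reach, as a shift and turn from the pose commanded when the call began, along the tool's axes at that moment; what a row does not reach only later rows make up. A row lasts 1/12 s, in which the tool goes at most 41.7 mm and 7.16 degrees, less where a joint would pass 70% of its speed; a pose out of reach is approached as far as the arm can. A call with a gripper value outside its range is refused whole. "hand" is the opening, from 0 (shut) to 1 (fully open), set as the call begins (left out, the last holds). The fingers move at their own pace and stop on an object; the grip force is fixed at half the most. Time passes only in rows, so rows that repeat a pose let the fingers close. It gives the time, the measured TCP pose, the force and the opening at its end, in the units of the state.
- sensors.state(): the state, without advancing time (a new reading comes with each control period).
- cams.grab_frame(name): name is "scene" or "top"; returns a dict with "img" (480x640x3 uint8, blue, green, red), "camera_matrix" (3x3 intrinsics, pixels), "k1" (the pictures are not rectified: a ray, as slopes to the right and down, at radius r is drawn at 1 + k1 r^2 times it, then the intrinsics apply), "cam_to_world" (4x4, takes a point from camera to world coordinates). Camera axes: x right, y down, z forward; pixel columns grow to the right and rows downward; lengths in m; the calibration is good to about 2 mm. A picture is of the moment at which its call begins. There is no depth.
- workorder.job_done(): hands the job in, once; it reports no verdict.
The state is a dict: "time": time; "joint_pos": joint angles; "joint_vel": joint speeds; "joint_efforts": joint torques, N m; "tool_pos": TCP position; "tool_rot": TCP orientation; "contact_force": force on the tool from outside, world axes, zero at the start; "ft_torque": the same for the moment, N m; "gripper_width": opening from 0.0 (shut) to 1.0 (fully open).
Only numpy, scipy, OpenCV 4.12 (cv2) and the standard library are available. Lean on these libraries where they do the work, as an engineer would, in place of code of your own. Each camera call takes 0.05 s, during which the arm holds its last target.

## Working session

There is one attempt and no reset: what is moved stays moved. The work goes in short steps, Python scripts to look and compute and a tool call to move; the robot and the scene stay as the last step left them, time stands still between calls to the robot, and variables do not carry over. Pictures are saved under pics/ and viewed, and the job is handed in when it is done.

Besides the shell and the picture viewer there is one more tool, called after "Emit:" as name(argument=value, ...) on one line, values as JSON. drive_tool: Moves the arm, as the interface text tells. Its arguments: {"type":"object","properties":{"series":{"type":"array","items":{"type":"object","properties":{"x":{"type":"number"},"y":{"type":"number"},"z":{"type":"number"},"ax":{"type":"number"},"ay":{"type":"number"},"az":{"type":"number"}}}},"hand":{"type":"number"}},"required":["series"]}

```bash
ls; mkdir -p pics; python3 - <<'E'
from plant import sensors,cams,manip
import cv2
print(sensors.state()); print(manip.pinch_z)
for n in("scene","top"):
    f=cams.grab_frame(n); cv2.imwrite(f"pics/{n}0.png",f["img"]); print(f["camera_matrix"],f["k1"],f["cam_to_world"])
E
```

```text
pics
{'time': 0.0, 'joint_pos': array([ 1.22801451e+00,  5.33785926e-02,  1.61431787e+00, -7.92977045e-06,
        1.47598231e+00, -1.19002664e-01]), 'joint_vel': array([ 3.52210121e-04, -6.57475086e-04, -9.23926776e-04,  1.82997620e-03,
        6.02807533e-05,  4.79262714e-04]), 'joint_efforts': array([-3.46499975e-03, -3.93684018e+01, -3.70174885e+01, -2.84876332e-04,
        7.03864556e-03,  6.61520076e-06]), 'tool_pos': array([0.13848809, 0.60881884, 0.23003528]), 'tool_rot': array([ 0.70251874,  0.07823397,  0.70285088, -0.07967121]), 'contact_force': array([-0.17016203,  0.97481155,  0.51572459]), 'ft_torque': array([-0.01335246,  0.04960491,  0.01131008]), 'gripper_width': 1.000824879631988}
-0.0187
[[497.07124783   0.         323.60440651]
 [  0.         497.07124783 246.67602969]
 [  0.           0.           1.        ]] 0.022970797629612027 [[ 0.17000503  0.86261138 -0.47644507  1.07609819]
 [ 0.98542192 -0.14563468  0.08794414 -0.20321528]
 [ 0.00647469 -0.48445036 -0.87479479  1.27517377]
 [ 0.          0.          0.          1.        ]]
[[433.8074041    0.         310.36827792]
 [  0.         433.8074041  237.06322983]
 [  0.           0.           1.        ]] -0.09040996331441524 [[-0.01901052 -0.9868649   0.1604253   0.25971195]
 [-0.99940138  0.02339509  0.02548632 -0.09357419]
 [-0.02890472 -0.15984476 -0.98671889  1.1833469 ]
 [ 0.          0.          0.          1.        ]]
```

View pics/scene0.png

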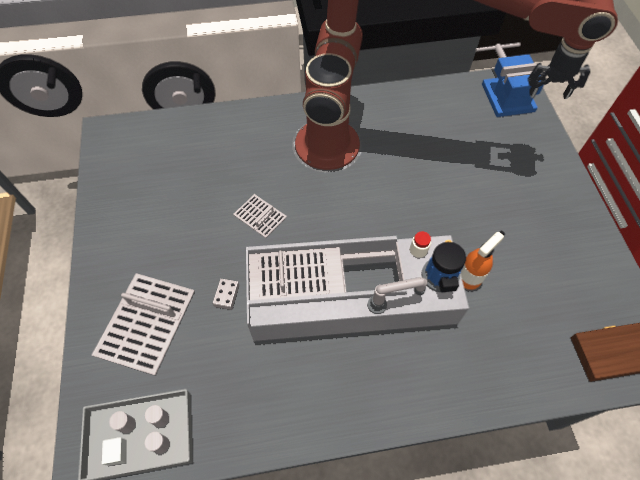

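View pics/top0.png

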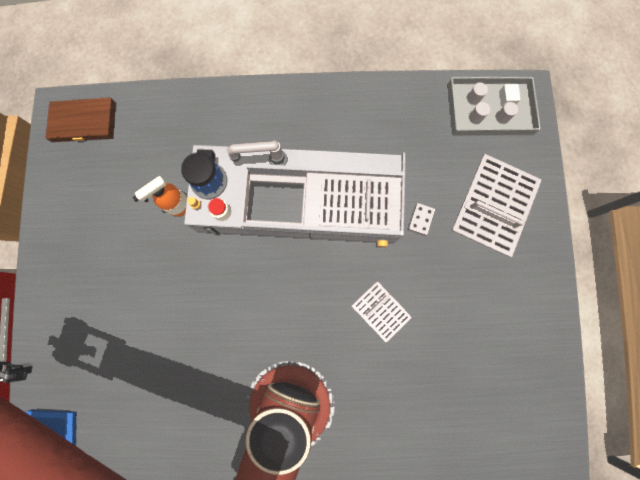

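Candidates for the screen are the plate in the drip tray (scene 297,272; top 355,203), a larger screen on the bench (scene 145,325) and a small one (scene 260,215). By the description it is the one in the tray. I'll check that with close crops.

```bash
cat > h.py <<'E'
import numpy as np,cv2
from plant import sensors,cams,manip
def ray(f,px):
    K=f["camera_matrix"];p=np.array([(px[0]-K[0,2])/K[0,0],(px[1]-K[1,2])/K[1,1]])
    s=p.copy()
    for _ in range(20): s=p/(1+f["k1"]*(s@s))
    T=f["cam_to_world"];return T[:3,3],T[:3,:3]@np.array([s[0],s[1],1])
def onz(f,px,z):
    o,d=ray(f,px);return o+d*(z-o[2])/d[2]
def proj(f,P):
    T=f["cam_to_world"];c=T[:3,:3].T@(np.array(P)-T[:3,3]);s=c[:2]/c[2];s=s*(1+f["k1"]*(s@s))
    K=f["camera_matrix"];return np.array([K[0,0]*s[0]+K[0,2],K[1,1]*s[1]+K[1,2]])
def tri(fa,pa,fb,pb):
    o1,d1=ray(fa,pa);o2,d2=ray(fb,pb);d1/=np.linalg.norm(d1);d2/=np.linalg.norm(d2)
    A=np.array([d1,-d2]).T;t=np.linalg.lstsq(A,o2-o1,rcond=None)[0]
    a=o1+t[0]*d1;b=o2+t[1]*d2;return (a+b)/2,np.linalg.norm(a-b)
E
python3 - <<'E'
import cv2
a=cv2.imread("pics/top0.png")[130:250,170:430];cv2.imwrite("pics/tc0.png",cv2.resize(a,None,fx=3,fy=3,interpolation=cv2.INTER_CUBIC))
a=cv2.imread("pics/scene0.png")[220:350,230:510];cv2.imwrite("pics/sc0.png",cv2.resize(a,None,fx=2.8,fy=2.8,interpolation=cv2.INTER_CUBIC))
E
```

```text
(no output)
```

View pics/tc0.png

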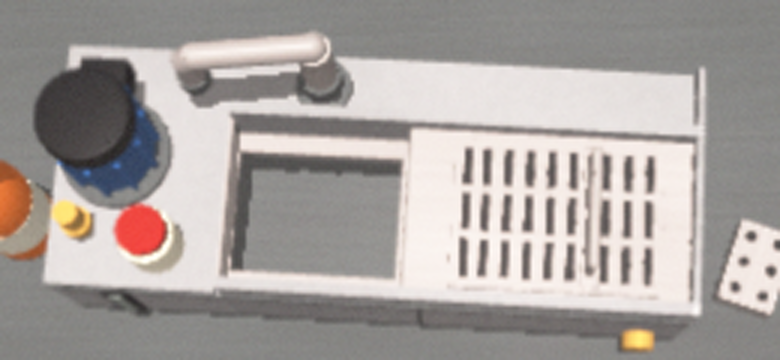

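View pics/sc0.png

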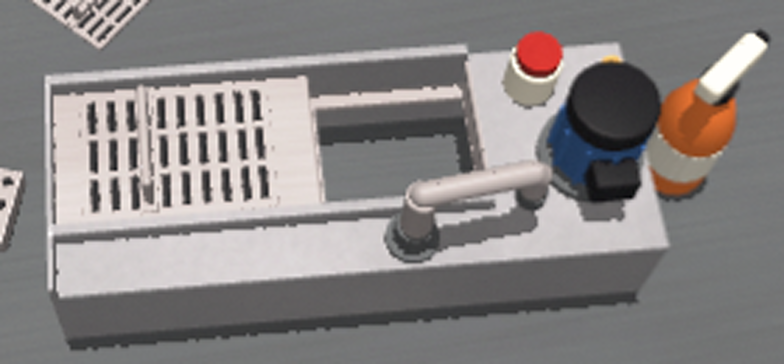

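```bash
python3 - <<'E'
from h import *
import pickle
t=cams.grab_frame("top");s=cams.grab_frame("scene");pickle.dump((t,s),open("f0.pkl","wb"))
T=lambda x,y:(x/3+170,y/3+130)
S=lambda x,y:(x/2.8+230,y/2.8+220)
obs=[(t,T(70,47),(130,300,125)),(t,T(45,282),(-80,300,125)),(t,T(701,309),(-80,-245,145)),(t,T(410,128),(70,0,125)),(t,T(403,278),(-70,0,125)),
(s,S(620,43),(-80,300,125)),(s,S(668,245),(130,300,125)),(s,S(52,297),(130,-245,125)),(s,S(45,77),(-80,-245,145)),(s,S(466,45),(-80,150,145))]
A=np.array([o[2][:2] for o in obs])/1e3;B=np.array([onz(f,p,q[2]/1e3)[:2] for f,p,q in obs])
a,b=A.mean(0),B.mean(0);H=(A-a).T@(B-b);th=np.arctan2(H[0,1]-H[1,0],H[0,0]+H[1,1]);R=np.array([[np.cos(th),-np.sin(th)],[np.sin(th),np.cos(th)]])
o=b-R@a;print("th",th,"o",o);print(((A@R.T+o-B)*1e3).round(1));print(B.round(3))
W=lambda x,y,z:np.r_[R@[x,y]+o,z]
pickle.dump((R,o,th),open("tank.pkl","wb"))
for n,P in dict(pivot=(.102,.075,.219),edge=(0,0,.125),led=(0,.075,.087)).items():
  print(n,W(*P),proj(t,W(*P)),proj(s,W(*P)))
# handle rod ends, spout outlet bottom from both views
inv=lambda P:np.r_[R.T@(P[:2]-o),P[2]]
for n,a,b in [("rodA",T(596,150),S(150,205)),("rodB",T(590,270),S(143,88)),("rodmid",T(593,210),S(147,147)),("outtop",T(185,55),S(545,172))]:
  P,e=tri(t,a,s,b);print(n,inv(P).round(4),e.round(4),P.round(4))
E
```

```text
th -0.07589934855325153 o [ 0.5294419  -0.05290399]
[[ 1.1  1.6]
 [-0.3  2.5]
 [-2.1  2. ]
 [ 1.6  1.8]
 [-8.8  4.3]
 [-0.1 -3.8]
 [ 2.7 -0.8]
 [ 4.2 -2.6]
 [ 1.6 -2.9]
 [ 0.  -2.1]]
[[ 0.681  0.235]
 [ 0.473  0.25 ]
 [ 0.433 -0.293]
 [ 0.598 -0.06 ]
 [ 0.468 -0.052]
 [ 0.473  0.256]
 [ 0.679  0.237]
 [ 0.636 -0.304]
 [ 0.43  -0.288]
 [ 0.461  0.105]]
pivot [0.63683523 0.01414579 0.219     ] [273.37423246 145.37490712] [380.86349944 290.30543399]
edge [ 0.5294419  -0.05290399  0.125     ] [304.32246659 198.80915404] [342.14712468 271.44160626]
led [0.53512889 0.02188009 0.087     ] [276.23512419 201.04111609] [369.72291088 275.43870263]
rodA [ 0.0529 -0.1555  0.139 ] 0.0052 [ 0.5704 -0.212   0.139 ]
rodB [-0.0535 -0.1533  0.1606] 0.0027 [ 0.4644 -0.2017  0.1606]
rodmid [-0.0005 -0.1544  0.1468] 0.0045 [ 0.5172 -0.2068  0.1468]
outtop [0.0902 0.1762 0.2213] 0.0068 [0.6328 0.116  0.2213]
```

```bash
cat >> h.py <<'E'
import pickle
from scipy.spatial.transform import Rotation as Ro
try:
    R2,o2,th=pickle.load(open("tank.pkl","rb"))
except Exception: pass
W=lambda x,y,z:np.r_[R2@[x,y]+o2,z]
inv=lambda P:np.r_[R2.T@(np.array(P[:2])-o2),P[2]]
def go(Pt,yaw=None,flip=1):
    """units from measured pose to tank point Pt(m), tool down, tool y along tank dir yaw (rad from tank x)"""
    s=sensors.state();p=s["tool_pos"];q=s["tool_rot"];M=Ro.from_quat([q[1],q[2],q[3],q[0]]).as_matrix()
    d=M.T@(W(*Pt)-p)/.025
    out=d.round(2)
    r=np.zeros(3)
    if yaw is not None:
        a=yaw+th;y=np.array([np.cos(a),np.sin(a),0])*flip;x=np.array([0,0,-1.]);G=np.array([x,y,np.cross(x,y)]).T
        r=np.degrees(Ro.from_matrix(M.T@G).as_rotvec())/5
    print("xyz",out,"rot",r.round(2));return out,r
def st():
    s=sensors.state();q=s["tool_rot"];M=Ro.from_quat([q[1],q[2],q[3],q[0]]).as_matrix()
    print("t",round(s["time"],2),"tank",inv(s["tool_pos"]).round(4),"F(tank)",np.r_[R2.T@s["contact_force"][:2],s["contact_force"][2]].round(1),"g",round(s["gripper_width"],2),"tooly(tank)",(R2.T@M[:2,1]).round(3),"x",M[:,0].round(3),"j",s["joint_pos"].round(2))
E
python3 - <<'E'
from h import *
t,s=pickle.load(open("f0.pkl","rb"))
T=lambda x,y:(x/3+170,y/3+130)
S=lambda x,y:(x/2.8+230,y/2.8+220)
# refit without occluded corner
obs=[(t,T(70,47),(130,300,125)),(t,T(45,282),(-80,300,125)),(t,T(701,309),(-80,-245,145)),(t,T(410,128),(70,0,125)),
(s,S(620,43),(-80,300,125)),(s,S(668,245),(130,300,125)),(s,S(52,297),(130,-245,125)),(s,S(45,77),(-80,-245,145)),(s,S(466,45),(-80,150,145))]
A=np.array([o[2][:2] for o in obs])/1e3;B=np.array([onz(f,p,q[2]/1e3)[:2] for f,p,q in obs])
a,b=A.mean(0),B.mean(0);H=(A-a).T@(B-b);th=np.arctan2(H[0,1]-H[1,0],H[0,0]+H[1,1]);R=np.array([[np.cos(th),-np.sin(th)],[np.sin(th),np.cos(th)]])
o=b-R@a;print("th",th,"o",o);pickle.dump((R,o,th),open("tank.pkl","wb"))
import h
h.R2,h.o2,h.th=R,o,th
for n,f,px in [("t",t,T(596,150)),("t",t,T(590,270)),("s",s,S(150,205)),("s",s,S(143,88))]: print(n,inv(onz(f,px,.167)).round(4))
for f in(t,s):
  im=f["img"].copy()
st()
for p in [(-.13,.3,.34),(0,-.155,.25)]: go(p,np.pi/2,1);go(p,np.pi/2,-1)
E
```

```text
th -0.07738241097928832 o [ 0.52836801 -0.05240645]
t [ 0.0455 -0.1559  0.167 ]
t [-0.0536 -0.1546  0.167 ]
s [ 0.0669 -0.1521  0.167 ]
s [-0.0486 -0.1522  0.167 ]
t 0.2 tank [-0.4398  0.6293  0.2305] F(tank) [-0.4  0.2  0.2] g 1.0 tooly(tank) [0.146 0.989] x [-0.    -0.001 -1.   ] j [ 1.23  0.05  1.61 -0.    1.48 -0.12]
xyz [ -4.37 -11.23  14.18] rot [-1.68 -0.    0.01]
xyz [ -4.37 -11.23  14.18] rot [3.432e+01 2.000e-02 0.000e+00]
xyz [ -0.75 -28.47  21.98] rot [-1.68 -0.    0.01]
xyz [ -0.75 -28.47  21.98] rot [3.432e+01 2.000e-02 0.000e+00]
```

Emit:
drive_tool(series=[{"x":-4.0},{"x":-4.4,"y":-2,"z":2},{"x":-4.4,"y":-4,"z":4,"ax":-1.7},{"x":-4.4,"y":-5.5,"z":5.5,"ax":-1.7},{"x":-4.4,"y":-7,"z":7,"ax":-1.7}], hand=0.35)

```text
schema error: expected keys x, y, z, ax, ay, az
```

```bash
python3 -c "
from h import *
st();go((-.0,-.155,.25),np.pi/2)"
```

```text
t 0.2 tank [-0.4398  0.6293  0.2305] F(tank) [-0.4  0.2  0.2] g 1.0 tooly(tank) [0.146 0.989] x [-0.    -0.001 -1.   ] j [ 1.23  0.05  1.61 -0.    1.48 -0.12]
xyz [ -0.75 -28.47  21.98] rot [-1.68 -0.    0.01]
```

All six keys are needed in every row.

Emit:
drive_tool(series=[{"x":-1.6,"y":0,"z":0,"ax":0,"ay":0,"az":0},{"x":-3,"y":-1,"z":1,"ax":-1,"ay":0,"az":0},{"x":-4,"y":-2,"z":2,"ax":-1.7,"ay":0,"az":0},{"x":-4,"y":-4,"z":3,"ax":-1.7,"ay":0,"az":0},{"x":-4,"y":-5.5,"z":4,"ax":-1.7,"ay":0,"az":0}], hand=0.35)

```text
time: 0.62
tool_pos: [0.198, 0.4764, 0.3334]
tool_rot: [0.707, 0.028, 0.706, -0.025]
contact_force: [1.2, 0.2, -0.2]
gripper_width: 0.351
```

```bash
python3 -c "
from h import *
st();go((-.0,-.155,.25),np.pi/2)"
```

```text
t 0.62 tank [-0.3703  0.5017  0.3334] F(tank) [ 1.2  0.3 -0.2] g 0.35 tooly(tank) [-0.003  1.   ] x [ 0.002  0.004 -1.   ] j [ 1.03 -0.25  1.73 -0.    1.66 -0.46]
xyz [  3.26 -26.33  14.72] rot [ 0.04  0.02 -0.05]
```

Emit:
drive_tool(series=[{"x":0,"y":-0.8,"z":1.3,"ax":0,"ay":0,"az":0},{"x":0,"y":-1.8,"z":2.6,"ax":0,"ay":0,"az":0},{"x":0,"y":-2.9,"z":3.8,"ax":0,"ay":0,"az":0},{"x":0,"y":-4.2,"z":4.8,"ax":0,"ay":0,"az":0},{"x":0,"y":-5.6,"z":5.5,"ax":0,"ay":0,"az":0}])

```text
time: 1.03
tool_pos: [0.3252, 0.3252, 0.3301]
tool_rot: [0.707, 0.027, 0.707, -0.027]
contact_force: [1.2, -1.2, 0.4]
gripper_width: 0.356
```

Emit:
drive_tool(series=[{"x":0,"y":-1.5,"z":0.7,"ax":0,"ay":0,"az":0},{"x":0,"y":-3,"z":1.4,"ax":0,"ay":0,"az":0},{"x":0,"y":-4.5,"z":2.1,"ax":0,"ay":0,"az":0},{"x":0,"y":-6,"z":2.8,"ax":0,"ay":0,"az":0},{"x":0,"y":-7.5,"z":3.5,"ax":0,"ay":0,"az":0}])

```text
time: 1.45
tool_pos: [0.3971, 0.1314, 0.3306]
tool_rot: [0.707, 0.027, 0.706, -0.026]
contact_force: [2.1, 0.5, 0.3]
gripper_width: 0.351
```

Emit:
drive_tool(series=[{"x":0,"y":-1.5,"z":0.7,"ax":0,"ay":0,"az":0},{"x":0,"y":-3,"z":1.4,"ax":0,"ay":0,"az":0},{"x":0,"y":-4.5,"z":2.1,"ax":0,"ay":0,"az":0},{"x":0,"y":-6,"z":2.8,"ax":0,"ay":0,"az":0},{"x":0,"y":-7.5,"z":3.5,"ax":0,"ay":0,"az":0}])

```text
time: 1.87
tool_pos: [0.4703, -0.0624, 0.3305]
tool_rot: [0.707, 0.027, 0.706, -0.027]
contact_force: [1.1, -0.2, -0.3]
gripper_width: 0.348
```

```bash
python3 -c "
from h import *
st();go((-.0,-.155,.21),np.pi/2)"
```

```text
t 1.87 tank [-0.0571 -0.0145  0.3305] F(tank) [ 1.1 -0.1 -0.3] g 0.35 tooly(tank) [-0.001  1.   ] x [ 0.001  0.    -1.   ] j [-0.29 -0.36  1.82  0.    1.68 -1.78]
xyz [ 4.82 -5.62  2.27] rot [ 0.02  0.01 -0.  ]
```

Emit:
drive_tool(series=[{"x":0.5,"y":-1.4,"z":0.5,"ax":0,"ay":0,"az":0},{"x":1.5,"y":-2.8,"z":1,"ax":0,"ay":0,"az":0},{"x":2.5,"y":-4.2,"z":1.6,"ax":0,"ay":0,"az":0},{"x":3.6,"y":-5.3,"z":2.1,"ax":0,"ay":0,"az":0},{"x":4.4,"y":-5.5,"z":2.2,"ax":0,"ay":0,"az":0}])

```text
time: 2.28
tool_pos: [0.5148, -0.2051, 0.2187]
tool_rot: [0.706, 0.028, 0.707, -0.028]
contact_force: [-1.2, 1.0, -0.7]
gripper_width: 0.35
```

Emit:
drive_tool(series=[{"x":0,"y":0,"z":0,"ax":0,"ay":0,"az":0}])

```text
time: 2.37
tool_pos: [0.5119, -0.2023, 0.2136]
tool_rot: [0.703, 0.029, 0.71, -0.026]
contact_force: [-0.5, 1.4, 0.1]
gripper_width: 0.348
```

```bash
python3 -c "
from h import *
st();go((-.0,-.154,.145),np.pi/2)
for n in ('top','scene'):
  f=cams.grab_frame(n);s=proj(f,sensors.state()['tool_pos']);print(n,s)
  x,y=int(s[0]),int(s[1]);a=f['img'][max(y-80,0):y+80,max(x-100,0):x+100];cv2.imwrite('pics/a_%s.png'%n,cv2.resize(a,None,fx=3,fy=3))
"
```

```text
t 2.37 tank [-0.0048 -0.1507  0.2136] F(tank) [-0.6  1.4  0.1] g 0.35 tooly(tank) [0.001 1.   ] x [-0.01   0.005 -1.   ] j [-0.51 -0.11  1.8  -0.    1.46 -2.  ]
xyz [ 2.74 -0.14  0.22] rot [-0.01 -0.12 -0.05]
top [367.47524103 194.4031627 ]
scene [281.72642602 257.61761088]
```

View pics/a_scene.png

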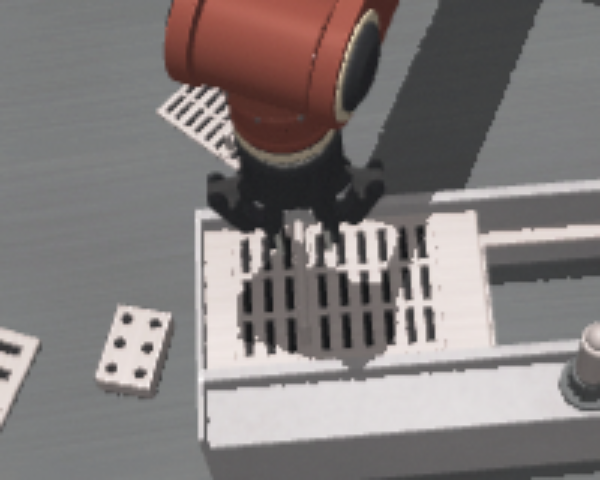

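View pics/a_top.png

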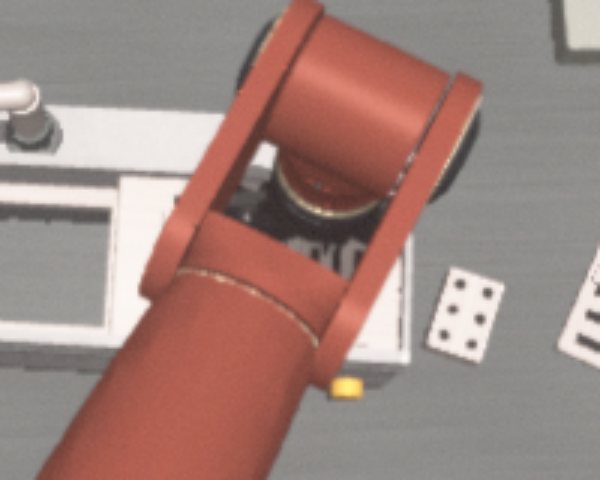

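The fingers (scene crop 275 and 332) stand on either side of the rod (305). Next I lower them over it.

Emit:
drive_tool(series=[{"x":0.6,"y":-0.1,"z":0.2,"ax":0,"ay":0,"az":0},{"x":1.3,"y":-0.1,"z":0.2,"ax":0,"ay":0,"az":0},{"x":2.0,"y":-0.1,"z":0.2,"ax":0,"ay":0,"az":0},{"x":2.6,"y":-0.1,"z":0.2,"ax":0,"ay":0,"az":0},{"x":2.6,"y":-0.1,"z":0.2,"ax":0,"ay":0,"az":0}])

```text
time: 2.88
tool_pos: [0.5187, -0.2026, 0.1547]
tool_rot: [0.706, 0.027, 0.707, -0.026]
contact_force: [-1.2, 0.5, -0.5]
gripper_width: 0.354
```

```bash
python3 -c "
from h import *
st()
for n in ('scene',):
  f=cams.grab_frame(n);s=proj(f,sensors.state()['tool_pos']);print(n,s)
  x,y=int(s[0]),int(s[1]);a=f['img'][max(y-80,0):y+80,max(x-100,0):x+100];cv2.imwrite('pics/b_%s.png'%n,cv2.resize(a,None,fx=3,fy=3))
"
```

```text
t 2.88 tank [ 0.002  -0.1505  0.1547] F(tank) [-1.2  0.4 -0.5] g 0.35 tooly(tank) [-0.004  1.   ] x [-0.002  0.001 -1.   ] j [-0.51 -0.05  1.84  0.    1.35 -2.  ]
scene [282.91410618 271.41220793]
```

View pics/b_scene.png

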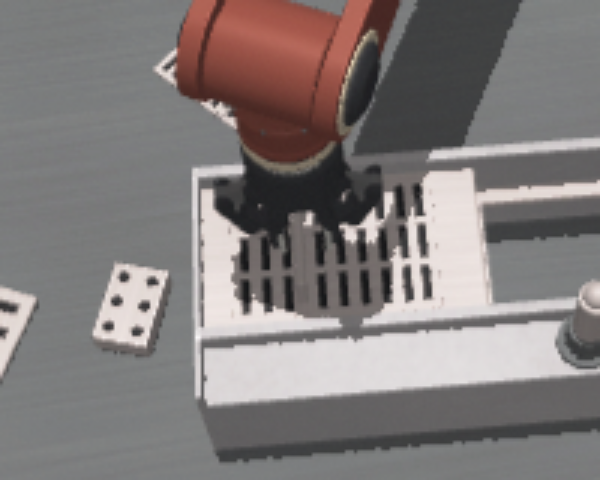

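Emit:
drive_tool(series=[{"x":0.4,"y":0,"z":0,"ax":0,"ay":0,"az":0},{"x":0.4,"y":0.4,"z":0,"ax":0,"ay":0,"az":0},{"x":0.4,"y":0.8,"z":0,"ax":0,"ay":0,"az":0},{"x":0.4,"y":1.2,"z":0,"ax":0,"ay":0,"az":0},{"x":0.4,"y":1.6,"z":0,"ax":0,"ay":0,"az":0}])

```text
time: 3.35
tool_pos: [0.523, -0.1636, 0.1466]
tool_rot: [0.707, 0.026, 0.706, -0.027]
contact_force: [0.4, -3.2, 0.7]
gripper_width: 0.351
```

Emit:
drive_tool(series=[{"x":0,"y":0.4,"z":0,"ax":0,"ay":0,"az":0},{"x":0,"y":0.8,"z":0,"ax":0,"ay":0,"az":0},{"x":0,"y":1.2,"z":0,"ax":0,"ay":0,"az":0},{"x":0,"y":1.6,"z":0,"ax":0,"ay":0,"az":0},{"x":0,"y":2.0,"z":0,"ax":0,"ay":0,"az":0}])

```text
time: 3.77
tool_pos: [0.5263, -0.1135, 0.1456]
tool_rot: [0.707, 0.027, 0.707, -0.027]
contact_force: [-0.9, -2.8, 0.9]
gripper_width: 0.348
```

```bash
python3 -c "
from h import *
st()
for n in ('scene',):
  f=cams.grab_frame(n);s=proj(f,sensors.state()['tool_pos']);print(n,s)
  x,y=int(s[0]),int(s[1]);a=f['img'][max(y-80,0):y+80,max(x-100,0):x+100];cv2.imwrite('pics/c_%s.png'%n,cv2.resize(a,None,fx=3,fy=3))
"
```

```text
t 3.77 tank [ 0.0027 -0.061   0.1456] F(tank) [-0.7 -2.9  0.9] g 0.35 tooly(tank) [-0.002  1.   ] x [-0.  0. -1.] j [-0.35 -0.09  1.9   0.    1.33 -1.85]
scene [319.39235277 270.26868975]
```

View pics/c_scene.png

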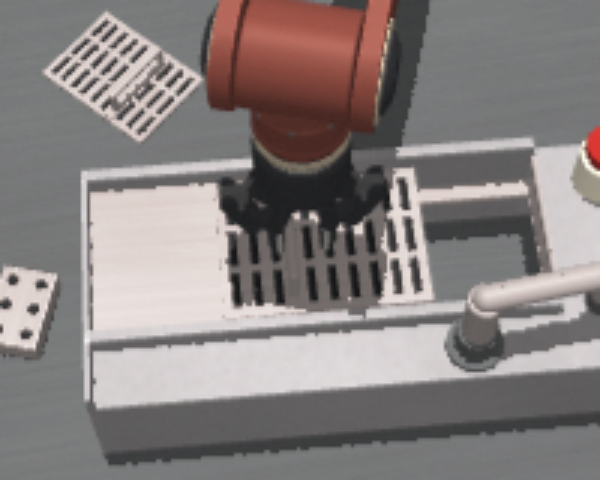

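The screen slides along with about 3 N of push. Its front (crop x≈425) is now past the tray edge, so I keep pushing.

Emit:
drive_tool(series=[{"x":0,"y":0.4,"z":0,"ax":0,"ay":0,"az":0},{"x":0,"y":0.8,"z":0,"ax":0,"ay":0,"az":0},{"x":0,"y":1.2,"z":0,"ax":0,"ay":0,"az":0},{"x":0,"y":1.6,"z":0,"ax":0,"ay":0,"az":0},{"x":0,"y":2.0,"z":0,"ax":0,"ay":0,"az":0}])

```text
time: 4.23
tool_pos: [0.53, -0.0635, 0.1454]
tool_rot: [0.706, 0.027, 0.707, -0.026]
contact_force: [0.1, 0.0, -1.1]
gripper_width: 0.349
```

```bash
python3 -c "
from h import *
st()
for n in ('scene',):
  f=cams.grab_frame(n);s=proj(f,sensors.state()['tool_pos']);print(n,s)
  x,y=int(s[0]),int(s[1]);a=f['img'][max(y-80,0):y+80,max(x-100,0):x+100];cv2.imwrite('pics/d_%s.png'%n,cv2.resize(a,None,fx=3,fy=3))
"
```

```text
t 4.23 tank [ 0.0024 -0.0109  0.1454] F(tank) [ 0.1  0.  -1.1] g 0.35 tooly(tank) [-0.002  1.   ] x [-0.     0.001 -1.   ] j [-0.26 -0.1   1.91  0.    1.33 -1.75]
scene [338.99713294 268.62703235]
```

View pics/d_scene.png

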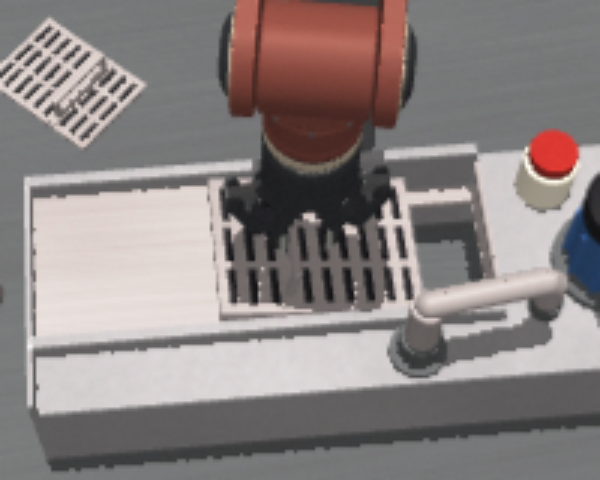

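Emit:
drive_tool(series=[{"x":0,"y":0.3,"z":0,"ax":0,"ay":0,"az":0},{"x":0,"y":0.6,"z":0,"ax":0,"ay":0,"az":0},{"x":0,"y":0.9,"z":0,"ax":0,"ay":0,"az":0},{"x":0.1,"y":1.2,"z":0,"ax":0,"ay":0,"az":0},{"x":0.1,"y":1.5,"z":0,"ax":0,"ay":0,"az":0}])

```text
time: 4.7
tool_pos: [0.5327, -0.0267, 0.1426]
tool_rot: [0.706, 0.027, 0.707, -0.027]
contact_force: [-0.1, -0.1, -0.2]
gripper_width: 0.352
```

```bash
python3 -c "
from h import *
st()
for n in ('scene',):
  f=cams.grab_frame(n);s=proj(f,sensors.state()['tool_pos']);print(n,s)
  x,y=int(s[0]),int(s[1]);a=f['img'][max(y-80,0):y+80,max(x-100,0):x+100];cv2.imwrite('pics/e_%s.png'%n,cv2.resize(a,None,fx=3,fy=3))
"
```

```text
t 4.7 tank [0.0023 0.026  0.1426] F(tank) [-0.1 -0.1 -0.2] g 0.35 tooly(tank) [-0.002  1.   ] x [-0.001 -0.    -1.   ] j [-0.19 -0.09  1.91 -0.    1.33 -1.68]
scene [353.21945429 267.8939334 ]
```

View pics/e_scene.png

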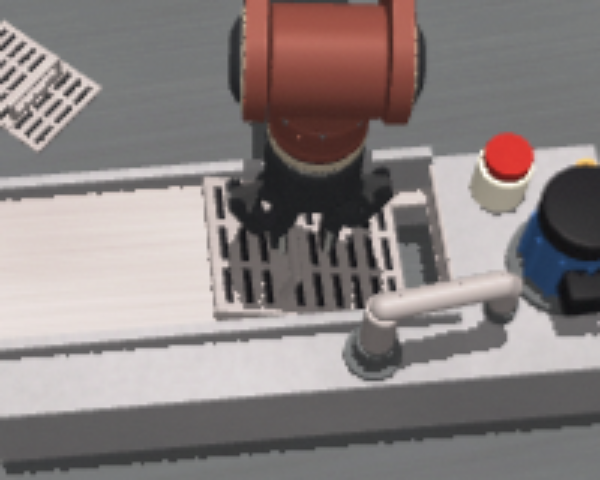

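The screen is tilted with its front end down in the opening (crop x≈405). I carry on, lowering a little as it goes.

Emit:
drive_tool(series=[{"x":0,"y":0.3,"z":-0.05,"ax":0,"ay":0,"az":0},{"x":0.1,"y":0.6,"z":-0.05,"ax":0,"ay":0,"az":0},{"x":0.2,"y":0.9,"z":-0.05,"ax":0,"ay":0,"az":0},{"x":0.3,"y":1.2,"z":-0.05,"ax":0,"ay":0,"az":0},{"x":0.3,"y":1.4,"z":-0.05,"ax":0,"ay":0,"az":0}])

```text
time: 5.17
tool_pos: [0.5338, 0.0085, 0.1347]
tool_rot: [0.706, 0.027, 0.707, -0.027]
contact_force: [-0.2, -2.8, -0.7]
gripper_width: 0.353
```

```bash
python3 -c "
from h import *
st()
for n in ('scene',):
  f=cams.grab_frame(n);s=proj(f,sensors.state()['tool_pos']);print(n,s)
  x,y=int(s[0]),int(s[1]);a=f['img'][max(y-80,0):y+80,max(x-100,0):x+100];cv2.imwrite('pics/g_%s.png'%n,cv2.resize(a,None,fx=3,fy=3))
"
```

```text
t 5.17 tank [0.0007 0.0612 0.1347] F(tank) [ 0.  -2.8 -0.7] g 0.35 tooly(tank) [-0.002  1.   ] x [-0.001  0.    -1.   ] j [-0.12 -0.08  1.91 -0.    1.31 -1.62]
scene [366.42060336 267.64493795]
```

View pics/g_scene.png

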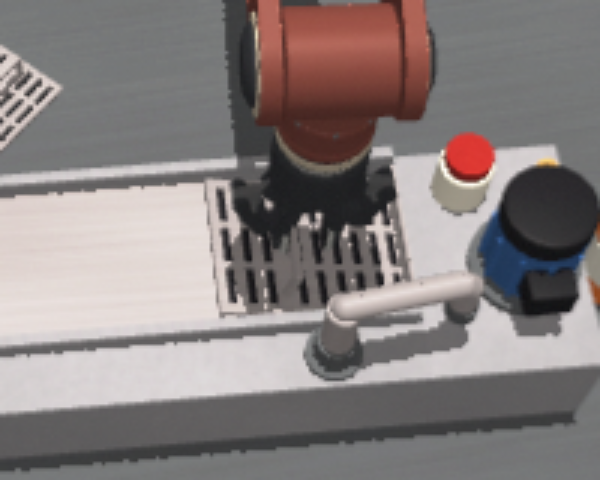

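Emit:
drive_tool(series=[{"x":0,"y":0.2,"z":0,"ax":0,"ay":0,"az":0},{"x":0,"y":0.4,"z":0,"ax":0,"ay":0,"az":0},{"x":0,"y":0.6,"z":0,"ax":0,"ay":0,"az":0},{"x":0,"y":0.7,"z":0,"ax":0,"ay":0,"az":0},{"x":0,"y":0.7,"z":0,"ax":0,"ay":0,"az":0}])

```text
time: 5.63
tool_pos: [0.5356, 0.0257, 0.1357]
tool_rot: [0.707, 0.027, 0.707, -0.026]
contact_force: [-0.3, -1.3, -0.3]
gripper_width: 0.349
```

```bash
python3 -c "
from h import *
st()
for n in ('scene',):
  f=cams.grab_frame(n);s=proj(f,sensors.state()['tool_pos']);print(n,s)
  x,y=int(s[0]),int(s[1]);a=f['img'][max(y-80,0):y+80,max(x-100,0):x+100];cv2.imwrite('pics/i_%s.png'%n,cv2.resize(a,None,fx=3,fy=3))
"
```

```text
t 5.63 tank [0.0012 0.0785 0.1357] F(tank) [-0.2 -1.3 -0.3] g 0.35 tooly(tank) [-0.002  1.   ] x [ 0.  0. -1.] j [-0.09 -0.08  1.91  0.    1.31 -1.59]
scene [372.79026752 267.17269075]
```

View pics/i_scene.png

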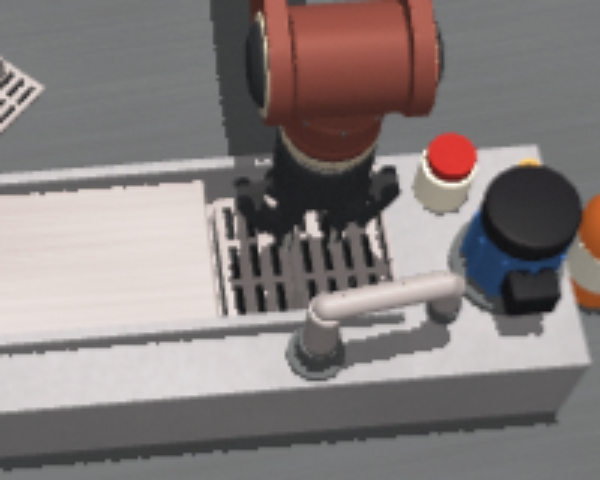

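The trailing end looks to have dropped: there's a dark step between the tray edge (crop 205) and the plate (215). I'll measure where the rod is before lowering.

```bash
python3 -c "
from h import *
f=cams.grab_frame('scene');print(sensors.state()['contact_force'])
a=f['img'][235:305,310:400];cv2.imwrite('pics/j.png',cv2.resize(a,None,fx=8,fy=8,interpolation=cv2.INTER_CUBIC))
for P in [(0,0,.125),(-.04,.0,.0895),(.04,0,.0895),(0,.06,.127),(.046,.06,.127),(0,.0785,.1357),(.04,.176,.0895)]:
  p=proj(f,W(*P));print(P,((p-[310,235])*8).round())
"
```

```text
[-0.02746302 -0.47786982 -0.15535098]
(0, 0, 0.125) [258. 288.]
(-0.04, 0.0, 0.0895) [241. 228.]
(0.04, 0, 0.0895) [268. 447.]
(0, 0.06, 0.127) [443. 271.]
(0.046, 0.06, 0.127) [463. 400.]
(0, 0.0785, 0.1357) [503. 254.]
(0.04, 0.176, 0.0895) [803. 402.]
```

View pics/j.png

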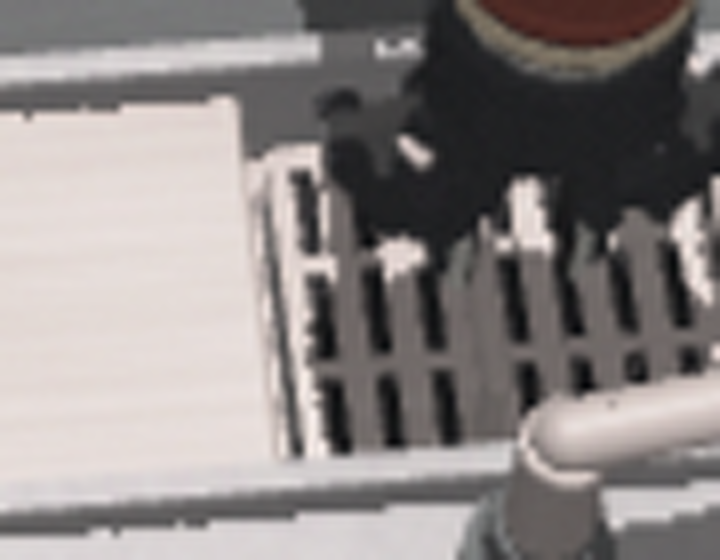

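The rear edge is at tank y ≈ +9, so the rod is at about 69, inside the finger gap. Next I back off a few mm, lower, and draw the screen back.

Emit:
drive_tool(series=[{"x":0,"y":-0.25,"z":0,"ax":0,"ay":0,"az":0},{"x":0.3,"y":-0.25,"z":0,"ax":0,"ay":0,"az":0},{"x":0.6,"y":-0.25,"z":0,"ax":0,"ay":0,"az":0},{"x":0.9,"y":-0.25,"z":0,"ax":0,"ay":0,"az":0},{"x":0.9,"y":-0.25,"z":0,"ax":0,"ay":0,"az":0}])

```text
time: 6.15
tool_pos: [0.5334, 0.0189, 0.1102]
tool_rot: [0.705, 0.027, 0.708, -0.027]
contact_force: [-0.2, -0.0, -1.3]
gripper_width: 0.355
```

```bash
python3 -c "
from h import *
st()
f=cams.grab_frame('scene')
a=f['img'][235:305,310:400];cv2.imwrite('pics/k.png',cv2.resize(a,None,fx=8,fy=8,interpolation=cv2.INTER_CUBIC))
"
```

```text
t 6.15 tank [-0.0005  0.0714  0.1102] F(tank) [-0.2 -0.  -1.3] g 0.35 tooly(tank) [-0.002  1.   ] x [-0.004  0.001 -1.   ] j [-0.1  -0.06  1.93  0.    1.27 -1.6 ]
```

View pics/k.png

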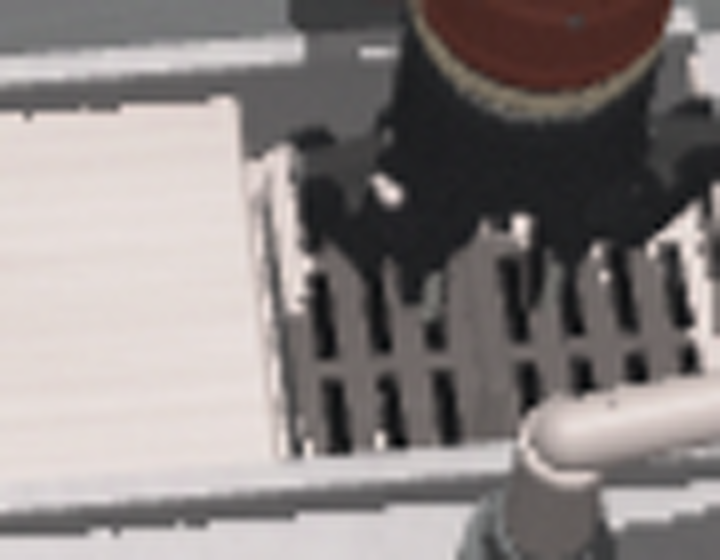

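Both fingers straddle the rod (430 and 545), with no vertical force. I draw it back.

Emit:
drive_tool(series=[{"x":0,"y":-0.3,"z":0,"ax":0,"ay":0,"az":0},{"x":0,"y":-0.6,"z":0,"ax":0,"ay":0,"az":0},{"x":0,"y":-0.9,"z":0,"ax":0,"ay":0,"az":0},{"x":0,"y":-1.1,"z":0,"ax":0,"ay":0,"az":0},{"x":0,"y":-1.2,"z":0,"ax":0,"ay":0,"az":0}])

```text
time: 6.62
tool_pos: [0.533, -0.012, 0.1134]
tool_rot: [0.707, 0.027, 0.706, -0.027]
contact_force: [0.0, 0.8, 0.0]
gripper_width: 0.348
```

Emit:
drive_tool(series=[{"x":0,"y":-0.1,"z":0,"ax":0,"ay":0,"az":0},{"x":0,"y":-0.15,"z":0,"ax":0,"ay":0,"az":0}])

```text
time: 6.78
tool_pos: [0.5327, -0.0151, 0.1134]
tool_rot: [0.707, 0.027, 0.706, -0.027]
contact_force: [0.6, 1.4, 1.0]
gripper_width: 0.355
```

```bash
python3 -c "
from h import *
st()
f=cams.grab_frame('scene')
a=f['img'][235:305,310:400];cv2.imwrite('pics/l.png',cv2.resize(a,None,fx=8,fy=8,interpolation=cv2.INTER_CUBIC))
"
```

```text
t 6.78 tank [0.0014 0.0375 0.1134] F(tank) [0.5 1.5 1. ] g 0.35 tooly(tank) [-0.001  1.   ] x [ 0.001  0.    -1.   ] j [-0.17 -0.06  1.93  0.    1.27 -1.66]
```

View pics/l.png

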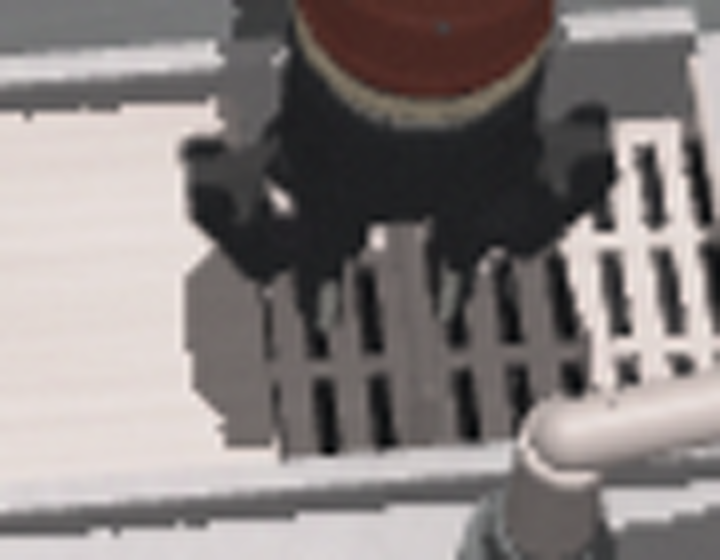

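Emit:
drive_tool(series=[{"x":0,"y":-0.1,"z":0,"ax":0,"ay":0,"az":0},{"x":0,"y":-0.2,"z":0,"ax":0,"ay":0,"az":0},{"x":0,"y":-0.2,"z":0,"ax":0,"ay":0,"az":0}])

```text
time: 7.08
tool_pos: [0.5324, -0.0183, 0.1132]
tool_rot: [0.707, 0.028, 0.706, -0.025]
contact_force: [0.7, 6.6, 2.0]
gripper_width: 0.352
```

Emit:
drive_tool(series=[{"x":0,"y":-0.1,"z":0,"ax":0,"ay":0,"az":0},{"x":0,"y":-0.2,"z":0,"ax":0,"ay":0,"az":0},{"x":0,"y":-0.2,"z":0,"ax":0,"ay":0,"az":0}])

```text
time: 7.33
tool_pos: [0.5323, -0.0193, 0.1142]
tool_rot: [0.707, 0.031, 0.706, -0.022]
contact_force: [-0.8, 21.4, 6.9]
gripper_width: 0.353
```

```bash
python3 -c "
from h import *
st()
f=cams.grab_frame('scene')
a=f['img'][235:305,310:400];cv2.imwrite('pics/m.png',cv2.resize(a,None,fx=8,fy=8,interpolation=cv2.INTER_CUBIC))
"
```

```text
t 7.33 tank [0.0014 0.0334 0.1142] F(tank) [-2.5 21.2  6.9] g 0.35 tooly(tank) [-0.002  1.   ] x [ 0.001  0.013 -1.   ] j [-0.18 -0.07  1.93  0.01  1.28 -1.68]
```

View pics/m.png

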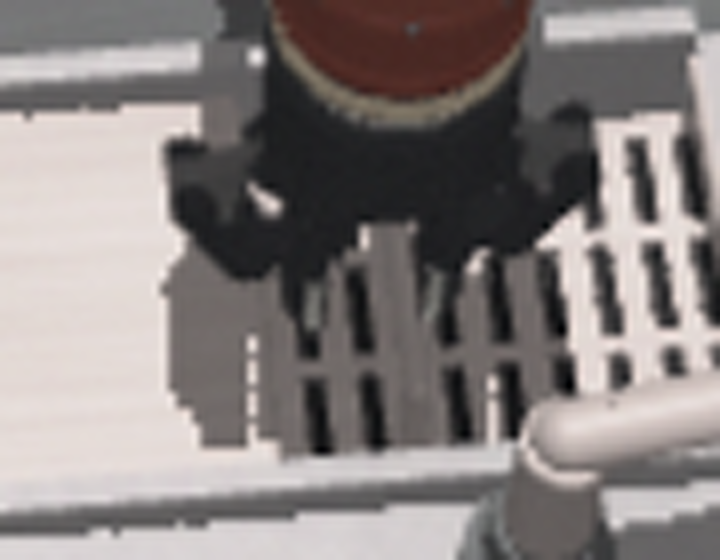

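The force rose to 21 N with the rod at tank y ≈ 44–46, where home is 46, so the screen is at the wall. I relax and lift clear.

Emit:
drive_tool(series=[{"x":0,"y":0.3,"z":0,"ax":0,"ay":0,"az":0},{"x":0,"y":0.5,"z":0,"ax":0,"ay":0,"az":0},{"x":-0.3,"y":0.5,"z":0,"ax":0,"ay":0,"az":0},{"x":-0.9,"y":0.5,"z":0,"ax":0,"ay":0,"az":0},{"x":-1.7,"y":0.5,"z":0,"ax":0,"ay":0,"az":0}])

```text
time: 7.8
tool_pos: [0.5314, -0.0127, 0.1545]
tool_rot: [0.705, 0.026, 0.708, -0.027]
contact_force: [0.3, 0.0, -0.3]
gripper_width: 0.351
```

Emit:
drive_tool(series=[{"x":-1,"y":0,"z":-0.5,"ax":0,"ay":0,"az":0},{"x":-2,"y":0,"z":-1.5,"ax":0,"ay":0,"az":0},{"x":-3,"y":0,"z":-2.5,"ax":0,"ay":0,"az":0},{"x":-4,"y":0,"z":-3.5,"ax":0,"ay":0,"az":0},{"x":-5,"y":0,"z":-4.5,"ax":0,"ay":0,"az":0}], hand=0)

```text
time: 8.22
tool_pos: [0.4192, -0.0043, 0.282]
tool_rot: [0.707, 0.026, 0.707, -0.027]
contact_force: [0.7, -0.5, 1.5]
gripper_width: 0.002
```

```bash
python3 -c "
from h import *
st()
f=cams.grab_frame('scene')
a=f['img'][225:315,310:460];cv2.imwrite('pics/n.png',cv2.resize(a,None,fx=5.2,fy=5.2,interpolation=cv2.INTER_CUBIC))
f=cams.grab_frame('top');a=f['img'][130:250,170:430];cv2.imwrite('pics/nt.png',cv2.resize(a,None,fx=3,fy=3,interpolation=cv2.INTER_CUBIC))
"
```

```text
t 8.22 tank [-0.1126  0.0395  0.282 ] F(tank) [ 0.7 -0.4  1.5] g 0.0 tooly(tank) [-0.001  1.   ] x [ 0.    -0.001 -1.   ] j [-0.19 -0.5   1.99 -0.    1.64 -1.68]
```

View pics/n.png

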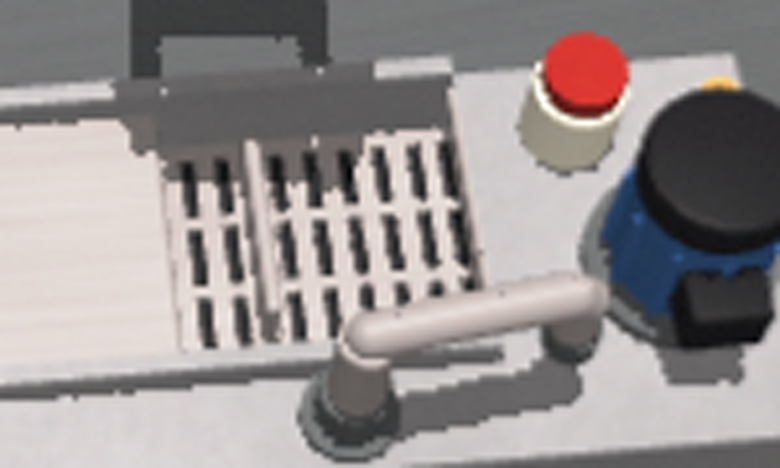

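View pics/nt.png

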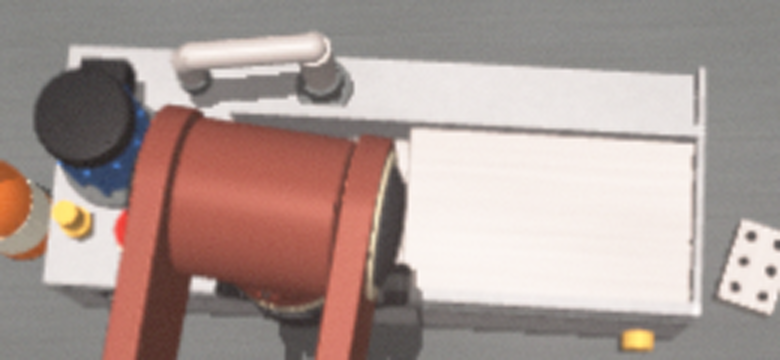

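The screen lies flat with both ends under the decks; the rod runs from (252,145) to (270,335) in the crop. Next I check the rod's y and height, and measure the spout.

```bash
python3 -c "
from h import *
t,s=pickle.load(open('f0.pkl','rb'))
S=lambda x,y:(x/5.2+310,y/5.2+225);T=lambda x,y:(x/3+170,y/3+130)
for p in [(253,145),(270,333)]: print('rod',inv(onz(s,S(*p),.130)).round(4))
for p in [(182,345),(161,170)]: print('vis rear/edge',inv(onz(s,S(*p),.092)).round(4))
for p in [(365,332),(588,293)]: print('spout s',inv(onz(s,S(*p),.222)).round(4))
for p in [(320,45),(188,55)]: print('spout t',inv(onz(t,T(*p),.222)).round(4))
st(); go((.14,.09,.29))
"
```

```text
rod [-0.0463  0.0482  0.13  ]
rod [0.0569 0.0432 0.13  ]
vis rear/edge [0.0428 0.0036 0.092 ]
vis rear/edge [-0.056   0.0041  0.092 ]
spout s [0.1005 0.0732 0.222 ]
spout s [0.0906 0.1757 0.222 ]
spout t [0.1031 0.0666 0.222 ]
spout t [0.0905 0.1699 0.222 ]
t 8.32 tank [-0.1111  0.0394  0.287 ] F(tank) [0.6 0.5 0.1] g -0.0 tooly(tank) [-0.001  1.   ] x [ 0.011 -0.003 -1.   ] j [-0.19 -0.5   1.99 -0.    1.64 -1.68]
xyz [-1.000e-02  2.010e+00  1.005e+01] rot [0. 0. 0.]
```

Mean rod y is 45.7 mm, against 46 at home. The spout is at about 1.46 rad. I bring the shut fingers over to the pipe's +x side, high above everything.

Emit:
drive_tool(series=[{"x":0,"y":0.3,"z":1.3,"ax":0,"ay":0,"az":0},{"x":0,"y":0.8,"z":2.6,"ax":0,"ay":0,"az":0},{"x":0,"y":1.3,"z":3.9,"ax":0,"ay":0,"az":0},{"x":0,"y":1.8,"z":5.2,"ax":0,"ay":0,"az":0},{"x":0,"y":2.4,"z":6.5,"ax":0,"ay":0,"az":0}], hand=0)

```text
time: 8.73
tool_pos: [0.5887, 0.0434, 0.2796]
tool_rot: [0.706, 0.027, 0.707, -0.027]
contact_force: [0.7, -1.2, 1.1]
gripper_width: -0.0
```

Emit:
drive_tool(series=[{"x":0,"y":0.6,"z":1,"ax":0,"ay":0,"az":0},{"x":0,"y":1.2,"z":2,"ax":0,"ay":0,"az":0},{"x":0,"y":2,"z":3,"ax":0,"ay":0,"az":0},{"x":0,"y":2,"z":3.1,"ax":0,"ay":0,"az":0},{"x":0,"y":2,"z":3.1,"ax":0,"ay":0,"az":0}])

```text
time: 9.15
tool_pos: [0.6689, 0.0877, 0.2785]
tool_rot: [0.706, 0.026, 0.708, -0.027]
contact_force: [-0.4, -0.0, 0.8]
gripper_width: 0.003
```

```bash
python3 -c "
from h import *
st(); go((.132,.149,.197),np.pi/2)
f=cams.grab_frame('scene')
a=f['img'][205:325,310:510];cv2.imwrite('pics/o.png',cv2.resize(a,None,fx=4,fy=4,interpolation=cv2.INTER_CUBIC))
"
```

```text
t 9.15 tank [0.1293 0.1506 0.2785] F(tank) [-0.4 -0.1  0.8] g 0.0 tooly(tank) [-0.003  1.   ] x [-0.003 -0.001 -1.   ] j [ 0.02  0.15  1.43 -0.    1.56 -1.48]
xyz [ 3.26 -0.06  0.12] rot [ 0.03 -0.03  0.01]
```

View pics/o.png

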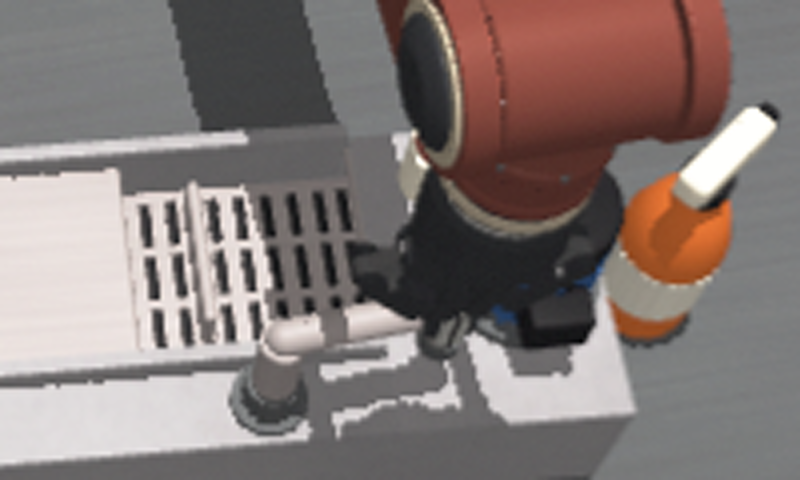

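The tip sits on the strip side of the pipe, clear of it. I lower it.

Emit:
drive_tool(series=[{"x":0.8,"y":0,"z":0.1,"ax":0,"ay":0,"az":0},{"x":1.6,"y":0,"z":0.1,"ax":0,"ay":0,"az":0},{"x":2.4,"y":0,"z":0.1,"ax":0,"ay":0,"az":0},{"x":3,"y":0,"z":0.1,"ax":0,"ay":0,"az":0},{"x":3,"y":0,"z":0.1,"ax":0,"ay":0,"az":0}])

```text
time: 9.62
tool_pos: [0.6677, 0.0867, 0.201]
tool_rot: [0.704, 0.027, 0.709, -0.027]
contact_force: [-0.9, 0.5, -1.2]
gripper_width: -0.001
```

```bash
python3 -c "
from h import *
st()
c=inv(sensors.state()['tool_pos'])
for th_,of in [(1.46,.024),(1.2,.025),(.9,.026),(.6,.026),(.3,.026),(.0,.025)]:
  P=np.array([.102-.07*np.cos(th_)+of*np.sin(th_),.075+.07*np.sin(th_)+of*np.cos(th_)]);d=(P-c[:2])/.025;print(th_,P.round(4),'z',d[0].round(2),'y',d[1].round(2))
f=cams.grab_frame('scene')
a=f['img'][205:325,310:510];cv2.imwrite('pics/p.png',cv2.resize(a,None,fx=4,fy=4,interpolation=cv2.INTER_CUBIC))
"
```

```text
t 9.62 tank [0.1282 0.1494 0.201 ] F(tank) [-1.   0.5 -1.2] g -0.0 tooly(tank) [-0.001  1.   ] x [-0.007 -0.    -1.   ] j [ 0.02  0.19  1.52 -0.    1.44 -1.48]
1.46 [0.1181 0.1472] z -0.4 y -0.09
1.2 [0.0999 0.1493] z -1.13 y -0.01
0.9 [0.0789 0.146 ] z -1.97 y -0.14
0.6 [0.0589 0.136 ] z -2.77 y -0.54
0.3 [0.0428 0.1205] z -3.41 y -1.16
0.0 [0.032 0.1  ] z -3.85 y -1.98
```

View pics/p.png

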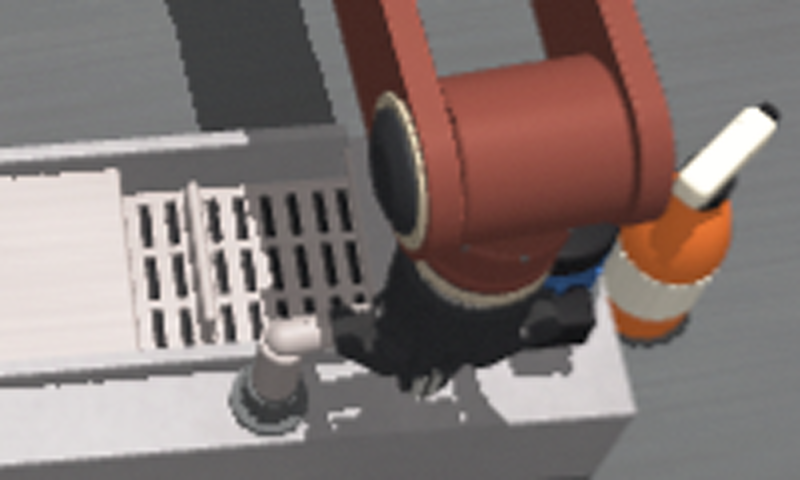

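Emit:
drive_tool(series=[{"x":0,"y":-0.45,"z":0,"ax":0,"ay":0,"az":0},{"x":0,"y":-0.5,"z":-0.4,"ax":0,"ay":0,"az":0},{"x":0,"y":-0.45,"z":-0.7,"ax":0,"ay":0,"az":0},{"x":0,"y":-0.4,"z":-1,"ax":0,"ay":0,"az":0},{"x":0,"y":-0.4,"z":-1.35,"ax":0,"ay":0,"az":0}])

```text
time: 10.08
tool_pos: [0.6371, 0.0799, 0.2077]
tool_rot: [0.708, 0.027, 0.705, -0.027]
contact_force: [2.6, 0.1, 2.3]
gripper_width: -0.0
```

Emit:
drive_tool(series=[{"x":0,"y":-0.05,"z":-0.35,"ax":0,"ay":0,"az":0},{"x":0,"y":-0.2,"z":-0.7,"ax":0,"ay":0,"az":0},{"x":0,"y":-0.4,"z":-1.1,"ax":0,"ay":0,"az":0},{"x":0,"y":-0.6,"z":-1.4,"ax":0,"ay":0,"az":0},{"x":0,"y":-0.9,"z":-1.7,"ax":0,"ay":0,"az":0}])

```text
time: 10.5
tool_pos: [0.5914, 0.0613, 0.2058]
tool_rot: [0.707, 0.027, 0.706, -0.026]
contact_force: [2.6, 1.3, 1.1]
gripper_width: 0.003
```

```bash
python3 -c "
from h import *
st()
f=cams.grab_frame('scene')
a=f['img'][205:325,310:510];cv2.imwrite('pics/q.png',cv2.resize(a,None,fx=4,fy=4,interpolation=cv2.INTER_CUBIC))
"
```

```text
t 10.5 tank [0.054  0.1182 0.2058] F(tank) [2.5 1.5 1.1] g 0.0 tooly(tank) [-0.003  1.   ] x [ 0.001  0.001 -1.   ] j [-0.02 -0.    1.71  0.    1.43 -1.52]
```

View pics/q.png

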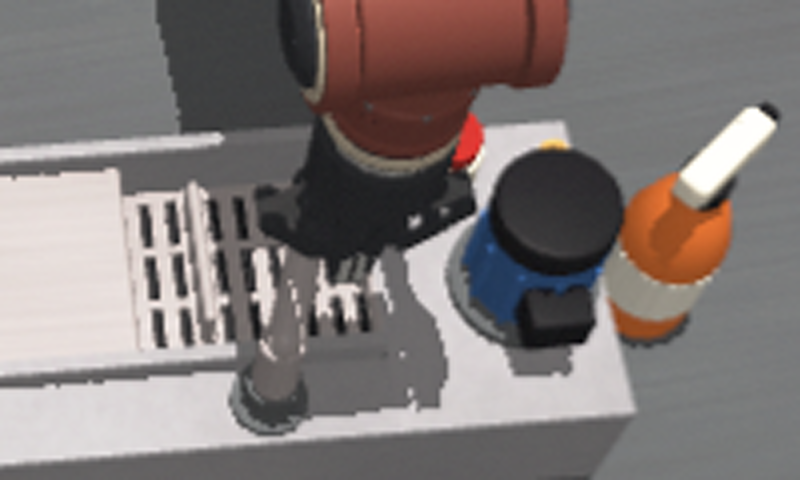

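The spout follows the finger and is now at about 0.3 rad. I do the last bit of the arc.

Emit:
drive_tool(series=[{"x":0,"y":-0.25,"z":-0.2,"ax":0,"ay":0,"az":0},{"x":0,"y":-0.5,"z":-0.35,"ax":0,"ay":0,"az":0},{"x":0,"y":-0.7,"z":-0.45,"ax":0,"ay":0,"az":0},{"x":0,"y":-0.7,"z":-0.45,"ax":0,"ay":0,"az":0}])

```text
time: 10.88
tool_pos: [0.5787, 0.0432, 0.2051]
tool_rot: [0.706, 0.027, 0.707, -0.027]
contact_force: [0.4, 0.6, 0.7]
gripper_width: -0.001
```

```bash
python3 -c "
from h import *
st()
f=cams.grab_frame('scene')
a=f['img'][205:325,310:510];cv2.imwrite('pics/r.png',cv2.resize(a,None,fx=4,fy=4,interpolation=cv2.INTER_CUBIC))
"
```

```text
t 10.88 tank [0.0428 0.0992 0.2051] F(tank) [0.3 0.7 0.7] g -0.0 tooly(tank) [-0.001  1.   ] x [-0.002 -0.001 -1.   ] j [-0.05 -0.03  1.74 -0.    1.43 -1.55]
```

View pics/r.png

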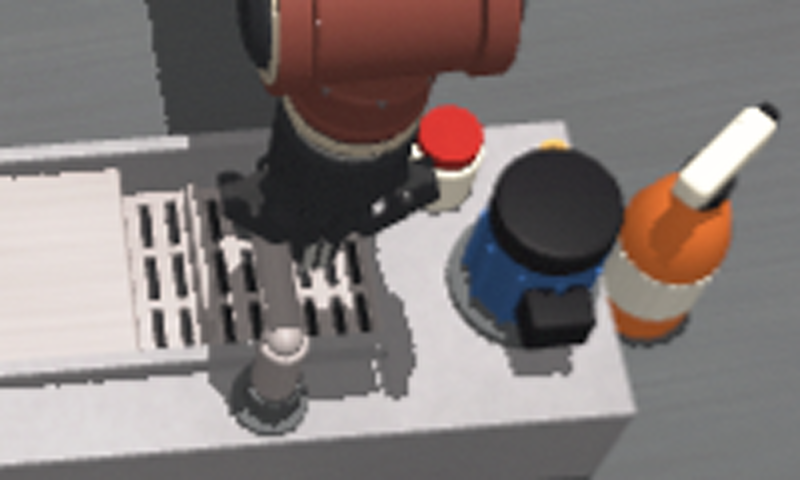

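The spout now points across the screen. I back off, rise and withdraw towards the robot.

Emit:
drive_tool(series=[{"x":0,"y":0.3,"z":0,"ax":0,"ay":0,"az":0},{"x":-0.5,"y":0.6,"z":0,"ax":0,"ay":0,"az":0},{"x":-1.7,"y":0.6,"z":0,"ax":0,"ay":0,"az":0},{"x":-2.9,"y":0.6,"z":0,"ax":0,"ay":0,"az":0},{"x":-4,"y":0.6,"z":0,"ax":0,"ay":0,"az":0}])

```text
time: 11.35
tool_pos: [0.5808, 0.0603, 0.3078]
tool_rot: [0.707, 0.026, 0.707, -0.026]
contact_force: [0.8, -0.6, -0.1]
gripper_width: 0.002
```

Emit:
drive_tool(series=[{"x":-0.5,"y":0,"z":-1,"ax":0,"ay":0,"az":0},{"x":-0.5,"y":0,"z":-2.3,"ax":0,"ay":0,"az":0},{"x":-0.5,"y":0,"z":-3.7,"ax":0,"ay":0,"az":0},{"x":-0.5,"y":0,"z":-5,"ax":0,"ay":0,"az":0},{"x":-0.5,"y":0,"z":-6,"ax":0,"ay":0,"az":0}])

```text
time: 11.77
tool_pos: [0.4294, 0.0715, 0.3192]
tool_rot: [0.707, 0.026, 0.706, -0.026]
contact_force: [0.5, 0.6, 0.9]
gripper_width: -0.001
```

Emit:
drive_tool(series=[{"x":0,"y":-1.2,"z":0,"ax":0,"ay":0,"az":0},{"x":0,"y":-2.5,"z":0,"ax":0,"ay":0,"az":0},{"x":0,"y":-4,"z":0,"ax":0,"ay":0,"az":0},{"x":0,"y":-5.5,"z":0,"ax":0,"ay":0,"az":0},{"x":0,"y":-6,"z":0,"ax":0,"ay":0,"az":0}])

```text
time: 12.18
tool_pos: [0.4195, -0.0817, 0.3192]
tool_rot: [0.707, 0.027, 0.706, -0.028]
contact_force: [0.3, -0.6, -0.2]
gripper_width: -0.003
```

```bash
python3 -c "
from h import *
st()
f=cams.grab_frame('scene')
a=f['img'][205:325,230:510];cv2.imwrite('pics/u.png',cv2.resize(a,None,fx=2.8,fy=2.8,interpolation=cv2.INTER_CUBIC))
a=f['img'][225:315,310:460];cv2.imwrite('pics/u2.png',cv2.resize(a,None,fx=5.2,fy=5.2,interpolation=cv2.INTER_CUBIC))
f=cams.grab_frame('top');cv2.imwrite('pics/ut.png',cv2.resize(f['img'][120:260,130:430],None,fx=2.6,fy=2.6,interpolation=cv2.INTER_CUBIC))
"
```

```text
t 12.18 tank [-0.1063 -0.0376  0.3192] F(tank) [ 0.3 -0.6 -0.2] g -0.0 tooly(tank) [0.001 1.   ] x [ 0.001 -0.002 -1.   ] j [-0.37 -0.48  1.92 -0.    1.7  -1.86]
```

View pics/u2.png

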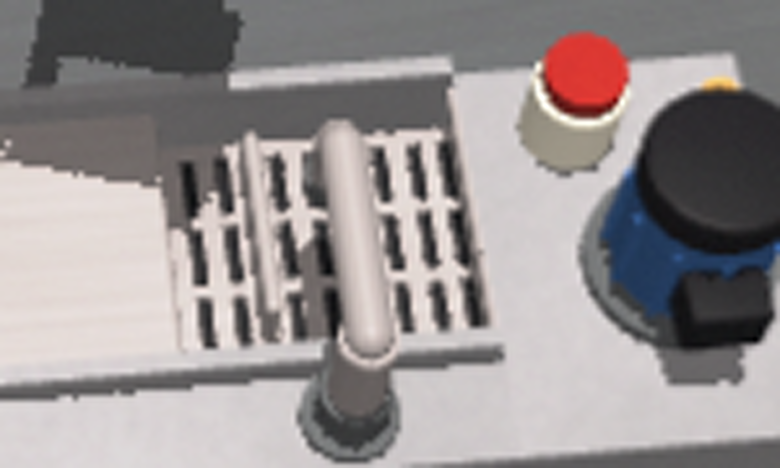

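View pics/ut.png

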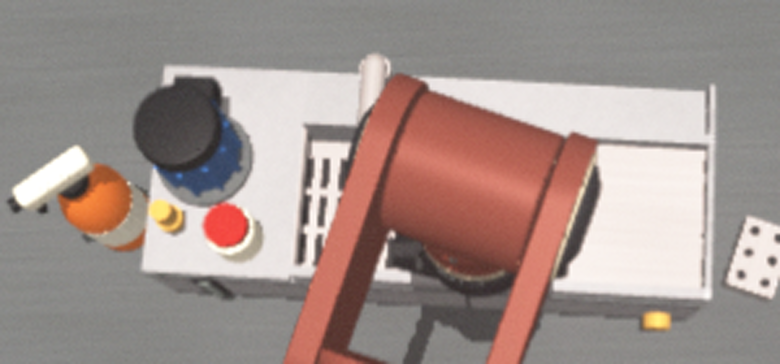

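```bash
python3 -c "
from h import *
t,s=pickle.load(open('f0.pkl','rb'))
S=lambda x,y:(x/5.2+310,y/5.2+225)
a,b=[inv(onz(s,S(*p),.225)) for p in [(367,335),(340,138)]];d=b-a;print(a.round(4),b.round(4),'theta',np.arctan2(d[1],-d[0]))
f=cams.grab_frame('scene')
for n,lo,hi in [('red',(0,150,120),(6,255,255)),('orange',(7,150,120),(18,255,255))]:
  for g in (s,f):
    m=cv2.inRange(cv2.cvtColor(g['img'],cv2.COLOR_BGR2HSV)[220:310,400:500],lo,hi);print(n,np.argwhere(m).mean(0).round(1),(m>0).sum())
d=cv2.absdiff(s['img'],f['img'])[270:315,205:243];print('block diff',d.max(), d.mean())
st()
"
```

```text
[0.1033 0.0734 0.225 ] [0.0038 0.0757 0.225 ] theta 0.02366446611691079
red [18.4 22.3] 184
red [18.4 22.3] 184
orange [45.7 77.1] 541
orange [45.7 77.1] 544
block diff 4 0.7953216374269005
t 12.33 tank [-0.106  -0.0351  0.3189] F(tank) [-0.7  0.8  0.6] g 0.0 tooly(tank) [-0.  1.] x [ 0.  0. -1.] j [-0.36 -0.48  1.92  0.    1.7  -1.85]
```

The spout is at about 0.02 rad, the rod is unchanged at home, and the bystanders haven't moved. I hand in.

```bash
python3 -c "
from plant import workorder
print(workorder.job_done())"
```

```text
the job is handed in; nothing more can be done
None
```

The screen is refitted and the spout swung over it. I handed the job in at about 12.3 s of the 54 s allowed, and no verdict is reported.

**What I did:** I held the fingers loosely either side of the handle rod and slid the screen along the tray until its front tipped in. I ran it on under the pump-end deck until the rear dropped, then drew it back until the push against the wall reached 21 N. With the fingers shut, I then pushed the spout round in an arc and withdrew the arm.

**Last checks, from the scene camera:**
- **Screen:** it looks flat, with both ends under the decks. The rod measured at tank y 45.7 mm, against 46 at home. That was taken before the spout was moved, and the rod sits at the same pixels since. Its two ends differed by about 5 mm in y, which is within my pixel and calibration error.
- **Spout:** about 0.02 rad, within the 0.25 allowed.
- **Bystanders:** bottle and tin show no shift in the image masks, and the block's image is unchanged.
- **Robot:** the gripper was clear of everything and the force reading was about zero.

**Disagreements:** the two cameras differed by about 5 mm along the tank's y, so I used their average. One tank corner hidden by a rim was dropped from the fit. I did not measure the screen's flatness or its hidden edges directly.

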